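# Peel the stuck top tray and hold it under the sander's belt end

## Task

The blue trays nested in the plywood rack have stuck together: take the top one by one of its cut-off corners and peel it loose by raising that corner while the opposite corner stays down on the stack, leaving the other trays seated in the rack. Carry it to the belt sander and present it under the near end of the belt, where the wheels will come off: level, open side up, centred on the belt's width, its near edge tucked in just below the end roller and its middle just beyond the belt's end. Finish while still holding it there in the gripper, touching neither the machine nor anything else, with everything else on the bench left where it is.

Things in the scene. Friction and masses are not known exactly. Their poses are not given: they have to be found in the camera images.
- tray_center (a point): Centre of the top tray, half-way up (24 mm above its underside, 24 mm below its rim's top). Blue tray, 140 g, 170 mm along its x, 130 mm along its y, 48 mm high, open upward (z), corners cut off at 45 degrees. Its rim is an upright band 10 mm thick and 22 mm deep all round; below it the tub tapers in from the rim's lower edge, 12 mm narrower each side at its 3 mm floor.
- tray: The same top tray; origin at the centre of its underside. Lugs under its straight sides rest on the rim below, leaving a 10 mm gap between the rims. Nibs all round in the rim below grip it (about 10 N in all, each letting go once the tray has risen 6 mm there): raised at one corner, turning about the opposite one, it comes off with about 6 N; pulled straight up it drags the stack along.
- corner1 (a point): Top of the tray's rim, mid-thickness, middle of the cut corner towards its +x +y (64.5 mm in x, 44.5 mm in y from the middle); axes as the tray's. Opposite one: corner3. The rim here is straight, 48 mm long outside, 40 mm inside, 10 mm thick, facing 45 degrees between the tray's axes. Fingertips over it should end no deeper than 22 mm below its top.
- corner2 (a point): Top of the tray's rim, mid-thickness, middle of the cut corner towards its -x +y (64.5 mm in x, 44.5 mm in y from the middle); axes as the tray's. Opposite one: corner4. The rim here is straight, 48 mm long outside, 40 mm inside, 10 mm thick, facing 45 degrees between the tray's axes. Fingertips over it should end no deeper than 22 mm below its top.
- corner3 (a point): Top of the tray's rim, mid-thickness, middle of the cut corner towards its -x -y (64.5 mm in x, 44.5 mm in y from the middle); axes as the tray's. Opposite one: corner1. The rim here is straight, 48 mm long outside, 40 mm inside, 10 mm thick, facing 45 degrees between the tray's axes. Fingertips over it should end no deeper than 22 mm below its top.
- corner4 (a point): Top of the tray's rim, mid-thickness, middle of the cut corner towards its +x -y (64.5 mm in x, 44.5 mm in y from the middle); axes as the tray's. Opposite one: corner2. The rim here is straight, 48 mm long outside, 40 mm inside, 10 mm thick, facing 45 degrees between the tray's axes. Fingertips over it should end no deeper than 22 mm below its top.
- stack: The four trays that stay, nested and treated as one piece, 600 g, 144 mm high, loose between the rack's posts (2.5 mm play). Origin at the centre of its underside, on the rack's 12 mm base; axes as the tray's. The top tray's underside lies 128 mm above this origin at the start, its rim's top 176 mm above it.
- rack: Plywood rack fixed to the bench: base 220 x 180 x 12 mm with six pine guide posts (20 mm wide, 12 mm thick, up to 147 mm above the bench) along the straight sides of the stack; its corners are open. Origin at the centre of the base's underside; axes as the tray's.
- belt_end (a point): On the sander: centre line of the belt, height of its upper surface (205 mm over the bench), at the outermost reach of the end roller nearest the trays. y points back along the belt, so beyond the end is -y; x across the 98 mm belt. The 56 mm roller reaches 56 mm down; the base starts 78 mm back. The tray fits with its middle 45 mm beyond the end and its rim's top 85 mm below the belt surface.
- sander: Bench belt sander fixed to the bench: dark grey, 416 mm long belt bed along its y, 150 mm wide base, brown belt on top at 205 mm. Origin on the bench under the middle of the belt, 208 mm back from belt_end. Standing still.
- wheel_a: Bystander: turned wooden wheel, 48 mm diameter, 20 mm high, lying on the belt; origin at its underside.
- wheel_b: Bystander: second wooden wheel like wheel_a, farther back on the belt.
- glue: Bystander: white glue bottle, 62 mm diameter, 165 mm high, standing; origin at its underside.
- discs: Bystander: pile of plywood discs, 72 mm diameter, 72 mm high; origin at its underside.
- block: Bystander: cork sanding block with a wooden grip, 77 x 132 x 40 mm; origin at its underside.
- square: Bystander: try square lying flat, 100 mm wooden stock along its y, 150 mm steel blade along its x, 20 mm high; origin under the stock's middle.
- mallet: Bystander: wooden mallet lying along its x, 270 mm long, some 40 mm high; origin at its underside.
Mind the look-alikes: they are no part of the job. There is more than one size of the stack; the one meant has the size given above.

How it is judged (in metres and radians):
On the way, in this order (a step that is already met when the one before it is completed fails the run):
1. one corner of the top tray is raised by at least 20 mm while the opposite corner is still within 10 mm of its seat on the stack (((z of corner1 in the frame of stack above 0.196 m and z of corner3 in the frame of stack below 0.186 m and angle between tray_center's own x axis and vertical below 1.531 rad and angle between tray_center's own y axis and vertical below 1.531 rad) or (z of corner2 in the frame of stack above 0.196 m and z of corner4 in the frame of stack below 0.186 m and angle between tray_center's own x axis and vertical above 1.611 rad and angle between tray_center's own y axis and vertical below 1.531 rad) or (z of corner3 in the frame of stack above 0.196 m and z of corner1 in the frame of stack below 0.186 m and angle between tray_center's own x axis and vertical above 1.611 rad and angle between tray_center's own y axis and vertical above 1.611 rad) or (z of corner4 in the frame of stack above 0.196 m and z of corner2 in the frame of stack below 0.186 m and angle between tray_center's own x axis and vertical below 1.531 rad and angle between tray_center's own y axis and vertical above 1.611 rad))), for 0.1 s.
2. the tray is held in the fingers, clear of the stack, at least 60 mm above its seat (z of tray_center in the frame of stack above 0.212 m and contact force between tray and stack below 0.1 N and contact force between tray and the fingers above 1 N), for 0.1 s.
At the end, for the whole second after the job is handed in: Tray gripped, level within 8 deg, still, middle 5-80 mm beyond the belt end and within 40 mm of its centre line, rim top 50-130 mm below the belt surface, touching neither sander nor stack; other trays seated (within 15 mm, upright), bystanders within 25 mm of their places (x of tray_center in the frame of belt_end between -0.04 and 0.04 m and y of tray_center in the frame of belt_end between -0.08 and -0.005 m and z of tray_center in the frame of belt_end between -0.154 and -0.074 m and angle between tray_center's own z axis and vertical below 0.14 rad and linear speed of tray below 0.03 m/s and contact force between tray and the fingers above 1 N and contact force between tray and sander below 0.1 N and contact force between tray and stack below 0.1 N and distance of stack from where it was at the start of the episode below 0.015 m and angle between stack's own z axis and vertical below 0.05 rad and distance of each of wheel_a, wheel_b, glue, discs, block, square, mallet from where it was at the start of the episode below 0.025 m); the arm keeps its last pose, push and grip.
It fails at once if the other trays are dragged out of their place in the rack (moved more than 20 mm) (distance of stack from where it was at the start of the episode above 0.02 m).
It fails at once if a bystander is moved more than 25 mm (distance of any of wheel_a, wheel_b, glue, discs, block, square, mallet from where it was at the start of the episode above 0.025 m).
It also fails if it takes over 45 s, if anything falls off the work surface, if the arm or the gripper's body presses on something with over 40 N, if the wrist force passes 120 N, or if a joint passes its speed limit or range.

## Robot

A 7-joint arm with a two-finger parallel gripper is mounted at the origin on the work surface. World frame = base frame: x ahead of the robot, y to its left, z up, the work surface at z = 0. Lengths are in mm, angles in rad, forces in N, time in s.
With the tool pointing down it reaches from about 400 to 875 mm from the base axis. Payload 4.4 kg.
Tool frame: the origin (TCP) lies midway between the tips of the shut fingers; the grasp point (between the pads) lies 19 mm behind it (ctrl.pinch_z is the distance from the TCP to the grasp point, in mm); z points along the fingers, y is the line along which they close (so a half turn about z gives the same grasp; the last joint's range is limited). The gripper opens to 85 mm and grips with 20 to 120 N. Pads are 22 mm wide; open, the fingers measure 114 mm over their backs; the gripper's body (76 mm by 85 mm) begins 54 mm behind the grasp point. The pads swing forward as they close: fully open they stand 13 mm farther back than shut.
Start: joints at [1.088, 0.628, 0.038, 1.517, -0.027, 0.996, -0.02], TCP at [263.172, -594.355, 231.313] pointing down, gripper open.
Joint ranges: [-3.06, 3.06], [-0.37, 2.12], [-1.25, 1.32], [0.18, 2.47], [-1.1, 4.24], [0.23, 1.98], [-2.94, 2.94]. Speed limits (rad/s): [2.57, 2.57, 3.14, 3.14, 3.14, 3.14, 3.14].

## Interface

Orientations are given as [roll, pitch, yaw] about the fixed x, y, z axes, in that order (R = Rz(yaw) Ry(pitch) Rx(roll)).
In Python, from cell import read_state, cams, order, ctrl gives the robot as it stands.
- The arm moves only by the tool move_arm, never from a script. Its argument "targets" is text: rows parted by semicolons, each of 7 numbers parted by spaces: the gripper's target within -1 to 1 (fully open at 1, half-way at 0, shut at -1), then the shift along the tool's x, y, z in cm, then the turn, a rotation vector about the tool's x, y, z in degrees. A call has 1 to 5 rows; each row shifts and turns the commanded pose from where the row before left it, along the tool's axes as they then stand; what a row does not reach is not made up. A row lasts 1/12 s, in which the tool goes at most 41.7 mm and 7.16 degrees, less where a joint would pass 70% of its speed; a pose out of reach is approached as far as the arm can. A call with a gripper value outside its range is refused whole. The fingers move at their own pace and stop on an object; the grip force is fixed at half the most. Time passes only in rows, so rows that do not move let the fingers close. It gives the time, the measured TCP pose, the force, the opening and the grip force at its end, in the units of the state.
- read_state(): the state, without advancing time (a new reading comes with each control period).
- cams.get_image(name): name is "side" or "top" or "wrist"; returns a dict with "color" (400x640x3 uint8, red, green, blue), "fovy" (degrees; the focal length in pixels is half the picture's height over the tangent of half this angle, whatever the lens; pixels are square), "cx", "cy" (the principal point, pixels), "rvec" (rotation vector, rad) and "tvec" (3), from world to camera coordinates, as OpenCV has them. Camera axes: x right, y down, z forward; pixel columns grow to the right and rows downward; lengths in mm; the calibration is good to about 2 mm. A picture is of the moment at which its call begins. There is no depth.
- order.finish_job(): hands the job in; it is judged then, once.
The state is a dict: "clock": time; "qpos": joint angles; "qd": joint speeds; "tau": joint torques, N m; "eef_pos": TCP position; "tool_rot": TCP orientation; "force": force on the tool from outside, world axes, zero at the start; "torque": the same for the moment, N m; "width": finger opening in mm; "gripper_force": force on a finger pad.
Only numpy, scipy, OpenCV 4.12 (cv2) and the standard library are available. Lean on these libraries where they do the work, as an engineer would, in place of code of your own. Each camera call takes 0.05 s, during which the arm holds its last target. There are 200 camera calls.

## Working session

There is one attempt and no reset: what is moved stays moved. The work goes in short steps, Python scripts to look and compute and a tool call to move; the robot and the scene stay as the last step left them, time stands still between calls to the robot, and variables do not carry over. Pictures are saved under pics/ and viewed, at most 10 in all, crops included, and the job is handed in when it is done.

Besides the shell and the picture viewer there is one more tool, called after "Request:" as name(argument=value, ...) on one line, values as JSON. move_arm: Moves the arm, as the interface text tells. Its arguments: {"type":"object","properties":{"targets":{"type":"string"}},"required":["targets"]}

```bash
ls; mkdir -p pics; python3 - <<'E'
from cell import read_state,cams,ctrl
import cv2,numpy as np,pickle
s=read_state();print(s, ctrl.pinch_z)
D={}
for n in ["side","top","wrist"]:
    d=cams.get_image(n);D[n]=d
    cv2.imwrite(f"pics/{n}0.png",d["color"][:,:,::-1])
    R=cv2.Rodrigues(np.array(d["rvec"],float))[0];print(n,d["fovy"],d["cx"],d["cy"],(-R.T@np.array(d["tvec"]).ravel()).round(),R[2].round(2))
pickle.dump(D,open("d0.pkl","wb"))
E
```

```text
pics
{'clock': 0.0, 'qpos': array([ 1.08821385,  0.62934698,  0.03845074,  1.51838205, -0.02700036,
        0.99630898, -0.02003082]), 'qd': array([-0.00133869,  0.0005502 ,  0.00098645, -0.00257571,  0.00065974,
        0.00070666, -0.00153061]), 'tau': array([ 3.50054606e-04, -5.63399863e+01,  1.22587904e+00, -1.93447423e+01,
        1.08090937e-02,  1.05389755e-02,  4.12613559e-06]), 'eef_pos': array([ 262.89687694, -593.76565802,  230.38421955]), 'tool_rot': array([-3.13966582e+00,  3.08259695e-05,  4.16744065e-01]), 'force': array([0.68157856, 0.16322466, 0.27763065]), 'torque': array([-0.03964574,  0.01393192, -0.00193262]), 'gripper_force': 0.0, 'width': 85.42763177994397} 18.700000000000003
side 42.159642348495865 322.63641135724004 195.76509759862918 [  93. 1106. 1299.] [ 0.29 -0.65 -0.71]
top 54.831908043846134 318.5083406226214 199.02605808199874 [ 336.   68. 1320.] [ 0.16 -0.02 -0.99]
wrist 70.70591234434629 319.1023217847933 192.58793702009714 [ 340. -559.  372.] [-0.3  -0.13 -0.95]
```

View pics/top0.png

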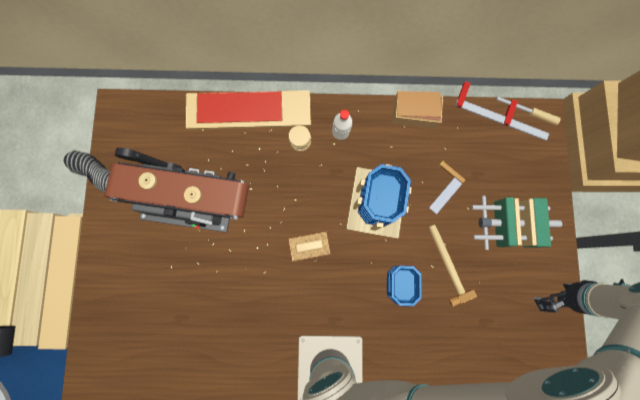

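View pics/side0.png

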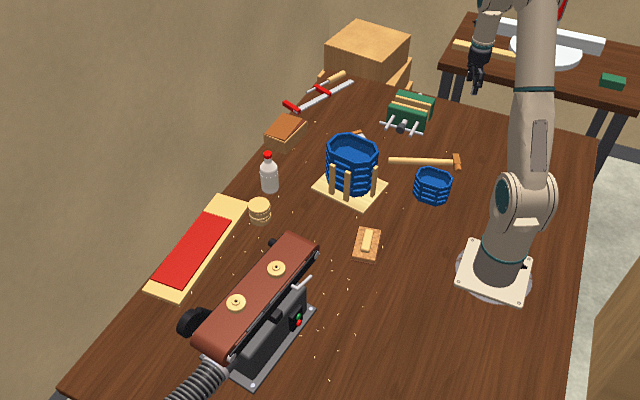

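The top view shows two blue stacks: a larger one on the plywood rack at (385,194) and a smaller one standing free at (405,286). The rack stack fits the description. The sander's near belt end is at about (243,198), with the wheels at (192,194) and (147,180). Next I'll confirm with an enlarged crop.

```bash
python3 - <<'E'
import cv2,numpy as np,pickle
D=pickle.load(open("d0.pkl","rb"))
t=D["top"]["color"][:,:,::-1];s=D["side"]["color"][:,:,::-1]
r=lambda im,x,y,w,h,k:cv2.resize(im[y:y+h,x:x+w],None,fx=k,fy=k,interpolation=cv2.INTER_CUBIC)
a=np.hstack([r(t,340,155,80,60,5),r(t,190,160,80,60,5)])
b=np.hstack([r(s,305,125,80,60,5),r(s,255,220,80,60,5)])
cv2.imwrite("pics/crop0.png",np.vstack([a,b]))
E
```

```text
(no output)
```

View pics/crop0.png

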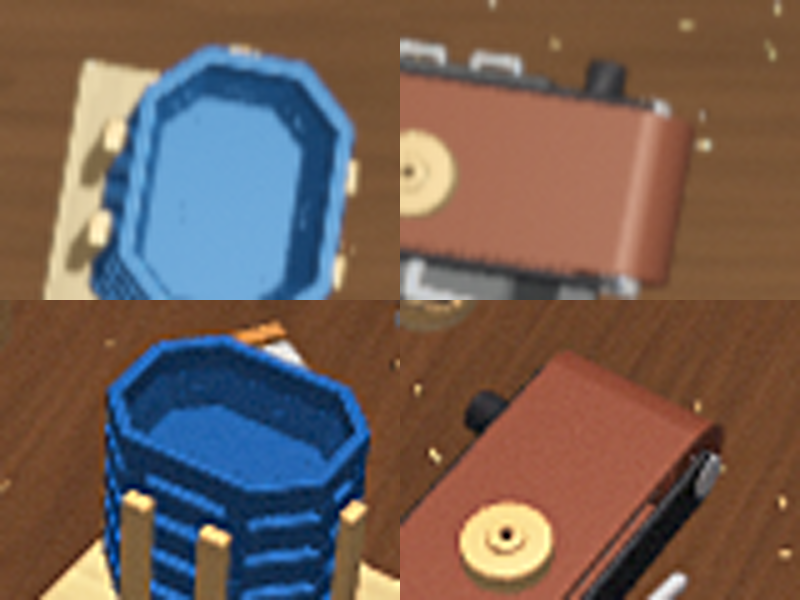

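The crop confirms it: four trays in the rack with the large cut-corner tray on top, whose rim runs along image y in the top view. The belt's outermost end line goes from top-view pixel (248.4,184) to (243.6,217). I'll refine both poses by fitting edges.

```bash
cat > h.py <<'E'
import cv2,numpy as np
def K(d):
    f=200/np.tan(np.radians(d["fovy"])/2);return np.array([[f,0,d["cx"]],[0,f,d["cy"]],[0,0,1.]])
def proj(d,P):
    return cv2.projectPoints(np.float64(P).reshape(-1,1,3),np.float64(d["rvec"]),np.float64(d["tvec"]),K(d),None)[0][:,0]
def ray(d,uv,z):
    R=cv2.Rodrigues(np.float64(d["rvec"]))[0];c=-R.T@np.float64(d["tvec"]).ravel()
    v=R.T@np.linalg.inv(K(d))@np.array([*uv,1.]);return c+v*(z-c[2])/v[2]
def octo(lx,ly,c):
    a,b=lx/2,ly/2
    return np.array([[a,-b+c],[a,b-c],[a-c,b],[-a+c,b],[-a,b-c],[-a,-b+c],[-a+c,-b],[a-c,-b]])
OUT,INN=octo(170,130,34),octo(150,110,28.3)
def dens(V,n=12,close=True):
    W=np.roll(V,-1,0) if close else V[1:]
    V=V if close else V[:-1]
    t=np.arange(n)[:,None,None]/n
    return (V*(1-t)+W*t).reshape(-1,V.shape[1])
def pose(P,x,y,w):
    c,s=np.cos(w),np.sin(w);P=np.asarray(P,float);Q=P.copy();Q[:,0]=x+c*P[:,0]-s*P[:,1];Q[:,1]=y+s*P[:,0]+c*P[:,1];return Q
def grad(d,sig=0.8):
    g=cv2.GaussianBlur(d["color"].astype(np.float32),(0,0),sig)
    m=np.hypot(cv2.Sobel(g,-1,1,0),cv2.Sobel(g,-1,0,1)).max(2);return np.minimum(m,150)
def samp(m,uv):
    return cv2.remap(m,np.float32(uv[:,:1]),np.float32(uv[:,1:]),cv2.INTER_LINEAR).mean()
E
cat > m.py <<'E'
import pickle,sys
from h import *
from scipy.optimize import minimize
D=pickle.load(open("d0.pkl","rb"))
c=lambda p,ox,oy:(ox+p[0]/5,oy+p[1]/5)
# tray
oc=[c(p,305,125-60) for p in [(108,385),(155,348),(232,338),(345,392),(370,432),(325,487),(235,490),(115,430)]]
P=np.array([ray(D["side"],p,188) for p in oc]);print(P.round())
x0=P[:,:2].mean(0)
def tray(p,cams):
    Q=pose(np.c_[np.r_[dens(OUT),dens(INN)],np.full(192,188.)],*p)
    return [samp(G[s][n],proj(D[n],Q)) for n in cams]
G={s:{n:grad(D[n],s) for n in ("top","side")} for s in (.8,2.5)}
def fit(f,p,cams):
    for s_ in (2.5,.8):
        best=max((-(r:=minimize(lambda q:-sum(f(q,cams,s_)),p+np.array(o),method="Nelder-Mead",options=dict(initial_simplex=[p+np.array(o)+np.array(e) for e in ([0,0,0],[6,0,0],[0,6,0],[0,0,.08])]))).fun,*r.x) for o in [(a,b,w) for a in(-5,5) for b in (-5,5) for w in (-.1,.1)])
        p=np.array(best[1:])
    return p,f(p,cams,.8)
def tf(p,cams,s_):
    Q=pose(np.c_[np.r_[dens(OUT),dens(INN)],np.full(192,188.)],*p)
    return [samp(G[s_][n],proj(D[n],Q)) for n in cams]
for cams in (["top"],["side"],["top","side"]):
    print("tray",cams,*fit(tf,np.array([*x0,-.17]),cams))
th=np.linspace(0,np.pi/2,31)
def sf(p,cams,s_):
    out=[]
    for n in cams:
        L=dens(np.array([[-49.,30,205],[-49,380,205]]),40,False);M=L*[-1,1,1]
        ends=[]
        for x in np.linspace(-44,44,15):
            A=proj(D[n],pose(np.c_[np.full(31,x),28-28*np.sin(th),177+28*np.cos(th)],*p))
            e=proj(D[n],pose([[0,0,205],[0,100,205]],*p));dr=e[0]-e[1]
            ends.append(A[np.argmax(A@dr)])
        E_=np.array(ends)
        out.append(samp(G[s_][n],proj(D[n],pose(np.r_[L,M],*p)))+samp(G[s_][n],E_))
    return out
b0=ray(D["top"],(246,200.5),190);print(b0)
for cams in (["top"],["side"],["top","side"]):
    print("belt",cams,*fit(sf,np.array([b0[0],b0[1],.15]),cams))
E
python3 m.py
```

```text
[[ 634. -144.  188.]
 [ 622. -195.  188.]
 [ 578. -228.  188.]
 [ 487. -207.  188.]
 [ 458. -175.  188.]
 [ 465. -111.  188.]
 [ 516.  -83.  188.]
 [ 611. -104.  188.]]
tray ['top'] [ 5.48120801e+02 -1.54422266e+02 -1.56538235e-01] [np.float32(138.5078)]
tray ['side'] [ 5.46055263e+02 -1.54302422e+02 -2.15426143e-01] [np.float32(141.08281)]
tray ['top', 'side'] [ 5.47442973e+02 -1.54319068e+02 -1.94775338e-01] [np.float32(136.83354), np.float32(139.68694)]
[516.64300163 263.82249429 190.        ]
belt ['top'] [ 5.19367033e+02  2.88642383e+02 -1.34235734e-01] [np.float32(272.50613)]
belt ['side'] [ 5.17961225e+02  2.64508741e+02 -1.32632174e-01] [np.float32(243.4271)]
belt ['top', 'side'] [ 5.17621785e+02  2.65037921e+02 -1.32449257e-01] [np.float32(215.6009), np.float32(242.4202)]
```

```bash
cat >> h.py <<'E'
from scipy.spatial.transform import Rotation as Ro
def go(pos,rpy,rows=None):
    "print tool-frame shift (cm) and turn (deg) from measured pose to the target"
    from cell import read_state
    s=read_state();R=Ro.from_euler("xyz",s["tool_rot"]);T=Ro.from_euler("xyz",rpy)
    print("t",s["clock"],"pos",s["eef_pos"].round(1),"rot",s["tool_rot"].round(4),"F",s["force"].round(1))
    print("shift cm",(R.inv().apply(np.array(pos)-s["eef_pos"])/10).round(2),"turn",np.degrees((R.inv()*T).as_rotvec()).round(2))
E
python3 - <<'E'
from h import *
import pickle
x,y,w=547.4,-154.3,-.187
c4=pose([[64.5,-44.5]],x,y,w)[0];print(c4)
go([*c4,330],[np.pi,0,w+np.pi/4])
D=pickle.load(open("d0.pkl","rb"))
for n,p,z in [("vise",(523,222),80),("block",(309,246),40),("glue",(342,115),165),("discs",(300,138),72)]:print(n,ray(D["top"],p,z).round())
E
```

```text
[ 602.50244664 -210.01553082]
t 0.15 pos [ 263.  -593.9  230.6] rot [-3.1402  0.      0.4168] F [-0.  -0.1  0. ]
shift cm [ 46.59 -21.37  -9.91] turn [-8.000e-02 -1.000e-02 -1.041e+01]
vise [ 480. -621.   80.]
block [392.  76.  40.]
glue [799. -21. 165.]
discs [752. 113.  72.]
```

Request:
move_arm(targets="1 0 0 -3.3 0 0 -3.4; 1 0 0 -3.3 0 0 -3.5; 1 0 0 -3.3 0 0 -3.5; 1 0 0 0 0 0 0; 1 0 0 0 0 0 0")

```text
clock: 0.57
eef_pos: [263.6, -595.3, 332.4]
tool_rot: [3.137, 0.0, 0.598]
force: [0.1, 0.3, -0.6]
width: 85.2
gripper_force: 0.0
```

```bash
python3 - <<'E'
from h import *
go([602.5,-210,330],[np.pi,0,.598])
E
```

```text
t 0.5667 pos [ 263.6 -595.3  332.4] rot [3.1373e+00 5.0000e-04 5.9780e-01] F [ 0.1  0.3 -0.6]
shift cm [ 49.7  -12.77   0.16] turn [ 0.25  0.03 -0.01]
```

Request:
move_arm(targets="1 3.3 -0.85 0 0 0 0; 1 3.3 -0.85 0 0 0 0; 1 3.3 -0.85 0 0 0 0; 1 3.3 -0.85 0 0 0 0; 1 3.3 -0.85 0 0 0 0")

```text
clock: 0.98
eef_pos: [375.7, -464.2, 328.4]
tool_rot: [-3.138, 0.0, 0.597]
force: [1.0, -1.0, 0.1]
width: 85.3
gripper_force: 0.0
```

Request:
move_arm(targets="1 3.3 -0.85 0 0 0 0; 1 3.3 -0.85 0 0 0 0; 1 3.3 -0.85 0 0 0 0; 1 3.3 -0.85 0 0 0 0; 1 3.3 -0.85 0 0 0 0")

```text
clock: 1.4
eef_pos: [488.0, -336.3, 328.5]
tool_rot: [-3.138, 0.001, 0.598]
force: [0.8, -0.6, -0.8]
width: 85.3
gripper_force: 0.0
```

Request:
move_arm(targets="1 3.3 -0.85 0 0 0 0; 1 2 -0.5 0 0 0 0; 1 0 0 0 0 0 0; 1 0 0 0 0 0 0; 1 0 0 0 0 0 0")

```text
clock: 1.82
eef_pos: [522.9, -298.0, 329.0]
tool_rot: [-3.14, 0.002, 0.597]
force: [-0.2, -1.0, -0.1]
width: 85.3
gripper_force: 0.0
```

```bash
python3 - <<'E'
from h import *
import pickle
from cell import cams
go([602.5,-210,300],[np.pi,0,.598])
d=cams.get_image("wrist");pickle.dump(d,open("w1.pkl","wb"))
im=d["color"][:,:,::-1].copy()
for O,c in((OUT,(0,0,255)),(INN,(0,255,255))):
    cv2.polylines(im,[np.int32(proj(d,pose(np.c_[O,np.full(8,188.)],547.4,-154.3,-.187)))],True,c,1)
cv2.imwrite("pics/w1.png",im)
E
```

```text
t 1.8167 pos [ 522.9 -298.   329. ] rot [-3.1399e+00  2.3000e-03  5.9700e-01] F [-0.2 -1.  -0.1]
shift cm [11.54 -2.79  2.88] turn [-0.1   0.13 -0.05]
```

View pics/w1.png

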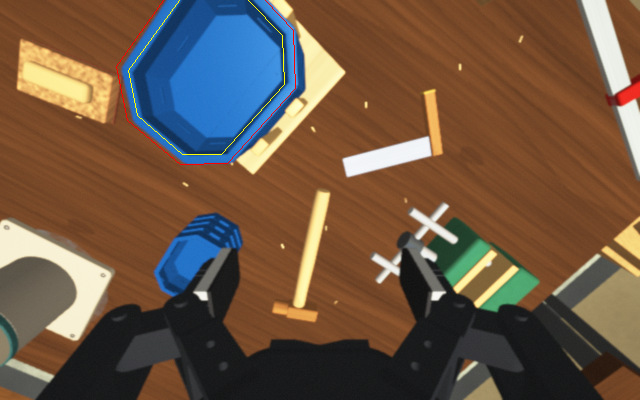

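The wrist view shows the rack stack at (210,80), and the projected outline matches the rim to within about 3 px. I'll refine the fit in this view and combine it with the others.

```bash
python3 - <<'E'
from h import *
import pickle
from scipy.optimize import minimize
D=pickle.load(open("d0.pkl","rb"));D["wrist"]=pickle.load(open("w1.pkl","rb"))
Q0=np.c_[np.r_[dens(OUT),dens(INN)],np.full(192,188.)]
def run(ns,p0=(547.4,-154.3,-.187)):
    p=np.array(p0)
    for s in (2,1):
        G={n:grad(D[n],s) for n in ns}
        def f(q):
            t=0
            for n in ns:
                uv=proj(D[n],pose(Q0,*q));ok=(uv[:,1]>2)&(uv[:,1]<397);t-=samp(G[n],uv[ok])
            return t
        r=min((minimize(f,p+np.array(o),method="Nelder-Mead",options=dict(initial_simplex=[p+np.array(o)+e for e in np.vstack([np.zeros(3),np.diag([4,4,.04])])])) for o in [(a,b,w) for a in(-3,3) for b in(-3,3) for w in(-.04,.04)]),key=lambda r:r.fun);p=r.x
    print(ns,p.round(3),-r.fun);return p
for ns in (["wrist"],["wrist","top"],["wrist","side"],["wrist","top","side"]):p=run(ns)
c=pose([[64.5,-44.5]],*p)[0];print(c);go([*c,260],[np.pi,0,p[2]+np.pi/4])
E
```

```text
['wrist'] [ 5.49323e+02 -1.56475e+02 -1.60000e-01] 148.9562530517578
['wrist', 'top'] [ 5.49265e+02 -1.56355e+02 -1.60000e-01] 281.7403259277344
['wrist', 'side'] [ 5.48967e+02 -1.56498e+02 -1.64000e-01] 283.658935546875
['wrist', 'top', 'side'] [ 5.48969e+02 -1.56501e+02 -1.64000e-01] 416.4891357421875
[ 605.3465084  -210.92602347]
t 1.8667 pos [ 522.6 -298.6  329.3] rot [-3.1404e+00  2.1000e-03  5.9590e-01] F [-0.6 -1.1 -0.7]
shift cm [11.78 -2.6   6.91] turn [-0.07  0.12 -1.47]
```

Request:
move_arm(targets="1 3 -0.65 1.2 0 0 0; 1 3 -0.65 1.2 0 0 0; 1 3 -0.65 1.2 0 0 0; 1 2.8 -0.65 1.2 0 0 -1.5; 1 0 0 0 0 0 0")

```text
clock: 2.28
eef_pos: [609.0, -203.1, 279.1]
tool_rot: [-3.136, -0.002, 0.631]
force: [0.3, 1.4, -0.6]
width: 85.3
gripper_force: 0.0
```

Request:
move_arm(targets="1 0 0 0 0 0 0; 1 0 0 0 0 0 0")

```text
clock: 2.45
eef_pos: [605.9, -211.5, 282.1]
tool_rot: [3.141, 0.002, 0.622]
force: [0.2, 0.5, 0.6]
width: 85.4
gripper_force: 0.0
```

```bash
python3 - <<'E'
from h import *
from cell import cams
go([605.2,-210.9,168.5],[np.pi,0,.622])
d=cams.get_image("wrist")
im=d["color"][:,:,::-1].copy()
for O,c in((OUT,(0,0,255)),(INN,(0,255,255))):
    cv2.polylines(im,[np.int32(proj(d,pose(np.c_[O,np.full(8,188.)],549.1,-156.4,-.163)))],True,c,1)
cv2.imwrite("pics/w2.png",im)
E
```

```text
t 2.45 pos [ 605.9 -211.5  282.1] rot [3.1412e+00 1.9000e-03 6.2180e-01] F [0.2 0.5 0.6]
shift cm [-0.   -0.09 11.36] turn [ 0.02  0.11 -0.01]
```

View pics/w2.png

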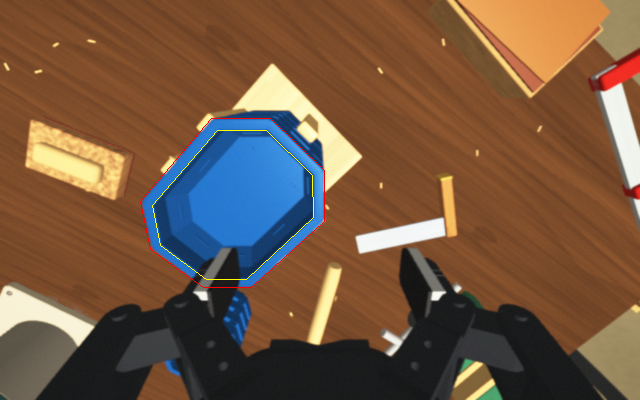

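The outline fits, and the cut corner at (325,195) lies on the finger mid-line (columns 235–405). I'll descend.

Request:
move_arm(targets="1 0 -0.1 3 0 0 0; 1 0 0 3 0 0 0; 1 0 0 2.5 0 0 0; 1 0 0 1.5 0 0 0; 1 0 0 1 0 0 0")

```text
clock: 2.92
eef_pos: [604.5, -210.6, 170.9]
tool_rot: [-3.141, 0.002, 0.621]
force: [-0.4, -0.3, 0.4]
width: 85.3
gripper_force: 0.0
```

Request:
move_arm(targets="1 0 0 0 0 0 0; 1 0 0 0 0 0 0; 1 0 0 0 0 0 0")

```text
clock: 3.17
eef_pos: [607.2, -209.5, 173.9]
tool_rot: [3.139, -0.002, 0.623]
force: [0.1, -1.0, 0.7]
width: 85.4
gripper_force: 0.0
```

```bash
python3 - <<'E'
from h import *
go([605.2,-210.9,168.5],[np.pi,0,.622])
E
```

```text
t 3.1667 pos [ 607.2 -209.5  173.9] rot [ 3.1391e+00 -1.5000e-03  6.2340e-01] F [ 0.1 -1.   0.7]
shift cm [-0.25 -0.01  0.54] turn [ 0.14 -0.09  0.08]
```

Request:
move_arm(targets="1 -0.1 0 0.5 0 0 0; 1 0 0 0 0 0 0; 1 0 0 0 0 0 0; 1 0 0 0 0 0 0")

```text
clock: 3.5
eef_pos: [605.8, -209.1, 167.7]
tool_rot: [3.141, -0.0, 0.625]
force: [0.2, 0.9, 0.3]
width: 85.2
gripper_force: 0.0
```

Request:
move_arm(targets="1 0 0 0 0 0 0")

```text
clock: 3.58
eef_pos: [605.8, -209.0, 167.6]
tool_rot: [3.141, -0.0, 0.625]
force: [-0.3, -0.0, -0.1]
width: 85.2
gripper_force: 0.0
```

Request:
move_arm(targets="-1 0 0 0 0 0 0; -1 0 0 0 0 0 0; -1 0 0 0 0 0 0; -1 0 0 0 0 0 0; -1 0 0 0 0 0 0")

```text
clock: 4.0
eef_pos: [605.6, -209.0, 167.3]
tool_rot: [-3.142, -0.0, 0.624]
force: [-0.8, 0.0, -0.7]
width: 25.8
gripper_force: 0.0
```

Request:
move_arm(targets="-1 0 0 0 0 0 0; -1 0 0 0 0 0 0; -1 0 0 0 0 0 0; -1 0 0 0 0 0 0; -1 0 0 0 0 0 0")

```text
clock: 4.42
eef_pos: [606.1, -209.4, 167.4]
tool_rot: [3.14, -0.001, 0.624]
force: [2.3, -1.6, -2.4]
width: 8.5
gripper_force: 60.1
```

Gripped at 60 N. For the peel I'll turn about the opposite corner: −2° about tool x and 5.2 mm up per row.

Request:
move_arm(targets="-1 0 -0.04 -0.52 -2 0 0; -1 0 -0.04 -0.52 -2 0 0; -1 0 0 0 0 0 0; -1 0 0 0 0 0 0")

```text
clock: 4.75
eef_pos: [604.0, -207.0, 177.0]
tool_rot: [3.075, 0.001, 0.625]
force: [0.4, 1.1, -4.5]
width: 8.6
gripper_force: 59.6
```

Request:
move_arm(targets="-1 0 -0.04 -0.52 -2 0 0; -1 0 -0.04 -0.52 -2 0 0; -1 0 -0.04 -0.52 -2 0 0; -1 0 0 0 0 0 0; -1 0 0 0 0 0 0")

```text
clock: 5.17
eef_pos: [604.3, -206.5, 193.8]
tool_rot: [2.966, -0.001, 0.625]
force: [1.6, -0.3, 0.4]
width: 8.5
gripper_force: 60.3
```

Request:
move_arm(targets="-1 0 -0.04 -0.52 -2 0 0; -1 0 0 0 0 0 0; -1 0 0 0 0 0 0; -1 0 0 0 0 0 0")

```text
clock: 5.5
eef_pos: [603.3, -205.7, 198.2]
tool_rot: [2.932, -0.001, 0.624]
force: [2.8, -1.2, 1.8]
width: 8.8
gripper_force: 60.4
```

```bash
python3 - <<'E'
from h import *
from cell import cams,read_state
print(read_state()["force"],read_state()["torque"])
d=cams.get_image("side")["color"][:,:,::-1];w=cams.get_image("wrist")["color"][:,:,::-1]
cv2.imwrite("pics/p3.png",np.hstack([cv2.resize(d[90:230,290:430],(400,400)),cv2.resize(w,(400,250))[:,:][0:250].copy() if 0 else cv2.copyMakeBorder(cv2.resize(w,(400,250)),0,150,0,0,0)]))
E
```

```text
[ 2.84056426 -1.15834669  1.78113513] [ 1.00404790e-01 -2.92661334e-01  2.74794755e-04]
```

View pics/p3.png

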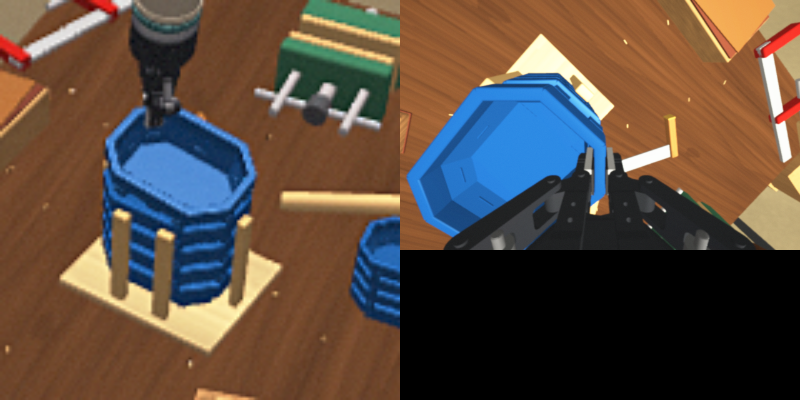

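The picture shows the gripped corner (left crop, 165,110) raised and the opposite corner (right, 235,215) still down. The four lower trays are seated. Now I'll lift slowly straight up.

Request:
move_arm(targets="-1 0 0.1 -0.5 0 0 0; -1 0 0.1 -0.5 0 0 0; -1 0 0.1 -0.5 0 0 0; -1 0 0 0 0 0 0; -1 0 0 0 0 0 0")

```text
clock: 6.02
eef_pos: [602.0, -204.6, 213.5]
tool_rot: [2.933, 0.0, 0.624]
force: [-0.0, 0.2, -1.6]
width: 8.1
gripper_force: 60.2
```

Request:
move_arm(targets="-1 0 0.2 -1 0 0 0; -1 0 0.4 -2 0 0 0; -1 0 0.4 -2 0 0 0; -1 0 0.4 -2 0 0 0; -1 0 0.4 -2 0 0 0")

```text
clock: 6.43
eef_pos: [601.4, -203.7, 306.5]
tool_rot: [2.933, 0.0, 0.625]
force: [0.2, -0.3, -2.4]
width: 8.5
gripper_force: 60.1
```

Request:
move_arm(targets="-1 0 0.4 -2 4 0 0; -1 0 0.3 -2 4 0 0; -1 0 0.1 -2 4 0 0; -1 0 0 0 0 0 0; -1 0 0 0 0 0 0")

```text
clock: 6.85
eef_pos: [602.0, -204.8, 366.6]
tool_rot: [3.139, -0.001, 0.623]
force: [-0.2, 0.7, -1.7]
width: 8.7
gripper_force: 60.1
```

```bash
python3 - <<'E'
from h import *
import pickle
from cell import cams,read_state
print(read_state()["torque"])
D={n:cams.get_image(n) for n in ("side","top","wrist")};pickle.dump(D,open("d3.pkl","wb"))
d=D["side"]["color"][:,:,::-1];w=D["wrist"]["color"][:,:,::-1]
cv2.imwrite("pics/p4.png",np.hstack([cv2.resize(d[60:220,280:440],(400,400)),cv2.copyMakeBorder(cv2.resize(w,(400,250)),0,150,0,0,0)]))
# place target: tray yaw -.1325 over y=120 beyond
go([570,112,345],[np.pi,0,.653])
E
```

```text
[-0.04806347 -0.10985004 -0.02976291]
t 7.0 pos [ 600.6 -202.4  364.6] rot [-3.1396e+00  1.5000e-03  6.2570e-01] F [-0.5 -0.1 -1.2]
shift cm [ 15.93 -27.27   1.99] turn [-0.11  0.09 -1.56]
```

View pics/p4.png

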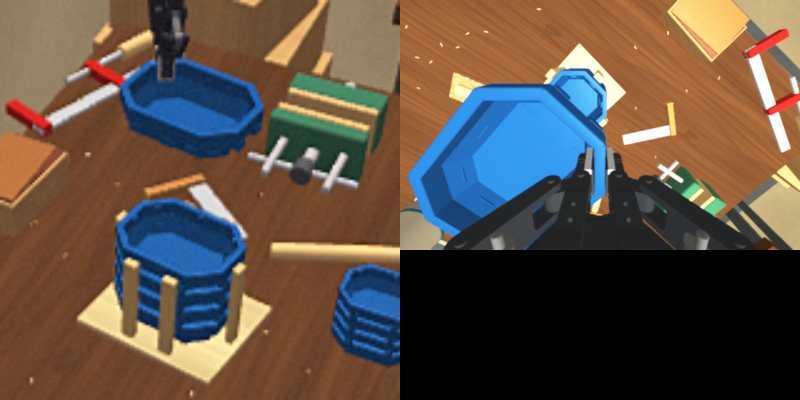

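The top tray hangs free and level (left crop, 190,110), and the stack is seated in the rack. I'll carry it over.

Request:
move_arm(targets="-1 0.8 -1.4 0 0 0 0; -1 1.6 -2.7 0 0 0 0; -1 1.6 -2.7 0 0 0 0; -1 1.6 -2.7 0 0 0 0; -1 1.6 -2.7 0 0 0 0")

```text
clock: 7.42
eef_pos: [587.3, -59.1, 365.2]
tool_rot: [-3.14, 0.001, 0.626]
force: [0.9, 0.7, -0.0]
width: 8.6
gripper_force: 60.1
```

Request:
move_arm(targets="-1 1.6 -2.7 0 0 0 0; -1 1.6 -2.7 0 0 0 0; -1 1.6 -2.7 0 0 0 0; -1 1.6 -2.7 0 0 0 0; -1 1.6 -2.7 0 0 0 0")

```text
clock: 7.83
eef_pos: [572.7, 96.9, 365.3]
tool_rot: [-3.141, 0.001, 0.627]
force: [-0.4, 0.2, -1.3]
width: 8.9
gripper_force: 60.1
```

Request:
move_arm(targets="-1 0.8 -1.3 0 0 0 -1.6; -1 0 0 0 0 0 0; -1 0 0 0 0 0 0; -1 0 0 0 0 0 0; -1 0 0 0 0 0 0")

```text
clock: 8.25
eef_pos: [573.5, 107.3, 365.7]
tool_rot: [3.141, 0.001, 0.65]
force: [0.1, -0.8, -1.1]
width: 8.7
gripper_force: 60.1
```

```bash
python3 - <<'E'
from h import *
go([570,112,200],[np.pi,0,.653])
E
```

```text
t 8.25 pos [573.5 107.3 365.7] rot [3.1407e+00 1.0000e-03 6.5010e-01] F [ 0.1 -0.8 -1.1]
shift cm [ 0.02 -0.6  16.57] turn [ 0.05  0.06 -0.16]
```

Request:
move_arm(targets="-1 0 0 3.5 0 0 0; -1 0 0 3.5 0 0 0; -1 0 0 3.5 0 0 0; -1 0 0 3.5 0 0 0; -1 0 0 3.5 0 0 0")

```text
clock: 8.67
eef_pos: [573.8, 107.2, 189.6]
tool_rot: [3.141, -0.0, 0.65]
force: [0.4, -0.3, -1.4]
width: 8.3
gripper_force: 60.1
```

Request:
move_arm(targets="-1 0 0 3.5 0 0 0; -1 0 0 3.5 0 0 0; -1 0 0 1.5 0 0 0; -1 0 0 0 0 0 0; -1 0 0 0 0 0 0")

```text
clock: 9.08
eef_pos: [573.6, 107.7, 105.4]
tool_rot: [-3.142, 0.001, 0.651]
force: [0.4, 0.8, -0.9]
width: 8.6
gripper_force: 60.2
```

```bash
cat > fitheld.py <<'E'
from h import *
import pickle
from cell import cams,read_state
from scipy.optimize import minimize
D={n:cams.get_image(n) for n in ("side","top")}
s=read_state();e=s["eef_pos"];yaw=s["tool_rot"][2]
w0=yaw-np.pi/4;c=np.array([e[0],e[1]])-pose([[64.5,-44.5]],0,0,w0)[0]
Q0=np.c_[np.r_[dens(OUT),dens(INN)],np.zeros(192)]
p=np.array([c[0],c[1],e[2]+20,w0,0,0]);print("expected",p.round(3))
def P(Q,q): return Ro.from_euler("xyz",[q[4],q[5],q[3]]).apply(Q)+q[:3]
for sg in (2,1):
    G={n:grad(D[n],sg) for n in D}
    f=lambda q:-sum(samp(G[n],proj(D[n],P(Q0,q))) for n in D)+200*(q[4]**2+q[5]**2)
    r=min((minimize(f,p+np.array([a,b,z,0,0,0]),method="Nelder-Mead",options=dict(maxiter=1500,initial_simplex=p+np.array([a,b,z,0,0,0])+np.vstack([np.zeros(6),np.diag([5,5,5,.05,.05,.05])]))) for a in(-3,3) for b in(-3,3) for z in (-3,3)),key=lambda r:r.fun);p=r.x
print("fit rimtop centre",p.round(3),-r.fun)
B=pose([[0,0],[0,-45]],517.8,264.5,-.1325)
a=p[:2]-B[0];cw,sw=np.cos(.1325),np.sin(.1325)
print("in belt frame x,y,z:",(a[0]*cw-a[1]*sw).round(1),(a[0]*sw+a[1]*cw).round(1),(p[2]-205).round(1))
t=np.array([*B[1],120.]);R=Ro.from_euler("xyz",s["tool_rot"]);print("shift cm",(R.inv().apply(t-p[:3])/10).round(2))
ims=[]
for n,(x,y) in (("side",(210,180)),("top",(190,130))):
    im=D[n]["color"][:,:,::-1].copy()
    cv2.polylines(im,[np.int32(proj(D[n],P(np.c_[OUT,np.zeros(8)],p)).round())],True,(0,0,255),1)
    ims.append(cv2.resize(im[y:y+160,x:x+160],(400,400)))
import sys;cv2.imwrite(f"pics/{sys.argv[1]}.png",np.hstack(ims))
E
python3 fitheld.py h5
```

```text
expected [ 5.17140e+02  1.61385e+02  1.27405e+02 -1.34000e-01  0.00000e+00
  0.00000e+00]
fit rimtop centre [ 5.10034e+02  1.64710e+02  1.29911e+02 -1.06000e-01 -2.30000e-02
 -2.90000e-02] 234.8673251754884
in belt frame x,y,z: 5.5 -99.9 -75.1
shift cm [ 3.49 -4.28  0.99]
```

View pics/h5.png

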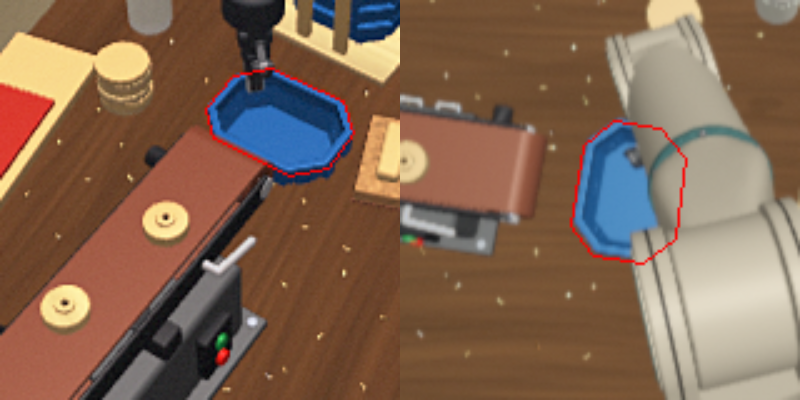

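The fit matches the rim in both views. The tray is level within 2°, centred about 100 mm beyond the belt end, with its rim top about 77 mm below the belt. I'll go down 8 mm, then slide in 55 mm.

Request:
move_arm(targets="-1 0 0 0.8 0 0 0; -1 0 0 0 0 0 0; -1 0.8 -1.1 0 0 0 0; -1 0.8 -1.2 0 0 0 0; -1 0.8 -1.1 0 0 0 0")

```text
clock: 9.6
eef_pos: [572.1, 152.5, 98.4]
tool_rot: [-3.141, -0.001, 0.652]
force: [-0.8, -0.3, -2.4]
width: 8.7
gripper_force: 60.1
```

Request:
move_arm(targets="-1 0.6 -0.8 0 0 0 0; -1 0.3 -0.4 0 0 0 0; -1 0 0 0 0 0 0; -1 0 0 0 0 0 0; -1 0 0 0 0 0 0")

```text
clock: 10.02
eef_pos: [571.9, 164.6, 97.8]
tool_rot: [3.141, 0.001, 0.652]
force: [0.4, -0.5, -1.7]
width: 8.7
gripper_force: 60.1
```

```bash
python3 fitheld.py h6
```

```text
expected [ 5.14026e+02  2.17195e+02  1.17808e+02 -1.34000e-01  0.00000e+00
  0.00000e+00]
fit rimtop centre [ 5.02885e+02  2.26684e+02  1.27696e+02 -1.72000e-01 -6.50000e-02
 -8.10000e-02] 187.43989709648383
in belt frame x,y,z: -9.8 -39.5 -77.3
shift cm [0.3  1.08 0.77]
```

View pics/h6.png

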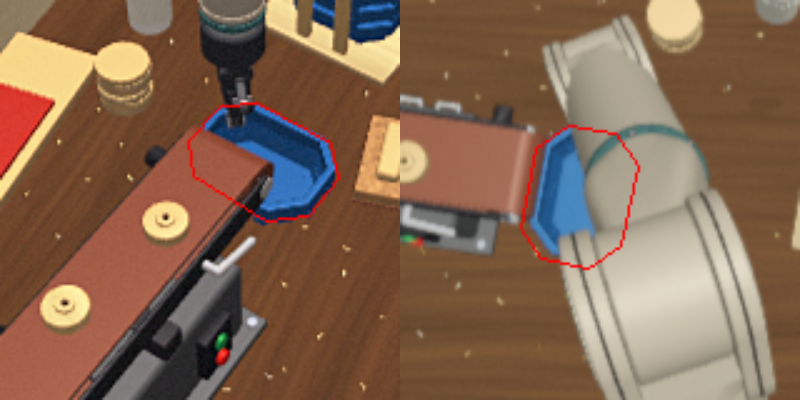

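In this view the tray's near edge sits below the roller with its middle beyond the belt end. The fit is spoilt by occlusion, but the kinematics put the tray at about (+3, −48, −87) mm, and the forces show only its weight. I'll let it settle and hand in.

Request:
move_arm(targets="-1 0 0 0 0 0 0; -1 0 0 0 0 0 0; -1 0 0 0 0 0 0; -1 0 0 0 0 0 0; -1 0 0 0 0 0 0")

```text
clock: 10.53
eef_pos: [571.9, 165.6, 97.9]
tool_rot: [3.142, -0.0, 0.652]
force: [0.4, 0.3, -1.6]
width: 8.4
gripper_force: 60.1
```

```bash
python3 -c "
from cell import order
print(order.finish_job())"
```

```text
the job is handed in; nothing more can be done
None
```

I handed the job in with the top tray peeled off by corner4 and held level under the near end of the belt, about 48 mm beyond it and 3 mm off centre; that position comes from the arm's pose because the view was blocked, and no verdict came back.

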